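# Index the mitre fence arm one hole over

### The arm

A 6-joint arm with a two-finger parallel gripper is mounted at the origin on the work surface. World frame = base frame: x ahead of the robot, y to its left, z up, the work surface at z = 0. Lengths are in m, angles in degrees, forces in N, time in s.
With the tool pointing down it reaches from about 0.275 to 0.875 m from the base axis. Payload 12.5 kg.
Tool frame: the origin (TCP) lies at the very end of the fingers, on their centre line; the grasp point (between the pads) lies 19 mm behind it; z points along the fingers, y is the direction in which the jaws open and shut (so a half turn about z gives the same grasp; the last joint's range is limited). The gripper opens to 85 mm and grips with 20 to 120 N. Pads are 22 mm wide; open, the fingers measure 114 mm over their backs; the gripper's body (76 mm by 85 mm) begins 54 mm behind the grasp point. The pads swing forward as they close: fully open they stand 13 mm farther back than shut.
Start: joints at [-71.597, 20.094, 94.641, -0, 65.266, -4.847], TCP at [0.217, -0.505, 0.231] pointing down, gripper open.
Joint ranges: [-157.81, 157.81], [-45, 120.19], [0.68, 151.7], [-89.99, 269.99], [4.06, 180], [-164.3, 164.3]. Speed limits (degrees/s): [127.2, 127.2, 159.86, 180, 180, 180].

### API

Orientations are given as a 3x3 rotation matrix whose columns are the frame's x, y, z axes.
In Python, from cell import arm, grab_frame, order gives the robot as it stands. The module is installed in compiled form; this text tells all that it offers.
- The arm moves only by the tool arm_command, never from a script. Its argument "rows" is one flat list of numbers, 5 for each row, row after row: the closure, from 0 (fully open) to 1 (shut), then the shift along the tool's x, y, z in cm, then the turn about the tool's z in rad. In form: [fingers, dx, dy, dz, twist, fingers, dx, dy, dz, twist, ...]. A call has 1 to 20 rows; each row is the pose to reach, as a shift and turn from the pose commanded when the call began, along the tool's axes at that moment; what a row does not reach only later rows make up. A row lasts 1/10 s, in which the tool goes at most 50 mm and 8.59 degrees, less where a joint would pass 70% of its speed; a pose out of reach is approached as far as the arm can. A call with a gripper value outside its range is refused whole. The fingers move at their own pace and stop on an object; the grip force is fixed at half the most. Time passes only in rows, so rows that repeat a pose let the fingers close. It gives the time, the measured TCP pose, the force and the opening at its end, in the units of the state.
- arm.observe(): the state, without advancing time (a new reading comes with each control period).
- grab_frame(name): name is "scene" or "top"; returns a dict with "frame" (480x640x3 uint8, red, green, blue), "range_z" (480x640 float32, m along the optical axis (not along the pixel's ray), 0 where there is no reading), "fx", "fy", "cx", "cy" (pixels), "eye" and "rotation" of the camera in the world. Camera axes: x right, y down, z forward; pixel columns grow to the right and rows downward; lengths in m; the calibration is good to about 2 mm. A picture is of the moment at which its call begins.
- order.finish_job(): hands the job in, once; it reports no verdict.
The state is a dict: "time": time; "q": joint angles; "qd": joint speeds; "effort": joint torques, N m; "ee_pos": TCP position; "tool_rot": TCP orientation; "contact_force": force on the tool from outside, world axes, zero at the start; "moment": the same for the moment, N m; "grip_width": opening from 0.0 (shut) to 1.0 (fully open).
Only numpy, scipy, OpenCV 4.12 (cv2) and the standard library are available. Lean on these libraries where they do the work, as an engineer would, in place of code of your own. Each camera call takes 0.05 s, during which the arm holds its last target.

### The job

The mitre fence jig has a swinging arm held by a spring index pin with a pull ring on top. Hook a fingertip under the ring to lift the pin out of the middle hole (hook it, do not pinch it), swing the arm's ring end exactly one hole over towards the side of the jig where the loose hardwood board lies, and let the pin drop fully home in that next hole. Use only light pushes of the fingers, grasp nothing, and leave the board, hammer, tub and screwdriver where they are.

Things in the scene. Friction and masses are not known exactly. Their poses are not given: they have to be found in the camera images.
- jig: fixed mitre fence jig, plywood base 320 x 320 x 18 mm; origin on the table under the middle hole; +x runs from the arm's pivot (nearest the robot) to the middle hole (ring end, farthest), +y is its left, z up. Steel index plate, top 30 mm above the table, with five 14 mm holes 180 mm from the pivot, 15 degrees (47 mm) apart, two either side of the middle one. Position and yaw vary
- pivot (a point): the arm's vertical pivot axis, 180 mm from the middle hole, 30 mm above the table. The arm is a 40 mm wide bar, top 50 mm above the table, running from here to 20 mm past the pin; a wooden fence 280 mm long, top 77 mm above the table, crosses it 45 mm behind the pivot and turns with it
- hole_left (a point): mouth of the first hole on the jig's left (+y) of the middle hole, in the plate's top
- hole_mid (a point): mouth of the middle hole, where the pin sits at the start
- hole_right (a point): mouth of the first hole on the jig's right (-y) of the middle hole
- ring (a point): centre of the steel pull ring fixed on the pin: 56 mm inside, 72 mm outside, wire 8 mm; 102 mm above the table, pin home. It spans the arm crosswise, leaning 40 degrees from vertical, top towards the pivot: a finger coming from the far end, pointing back to the pivot and 40 to 55 degrees down goes through it. Opening 81 to 124 mm high; under it a 26 mm collar, top 64 mm. Axes as the arm's
- pin (a joint): height of the spring index pin in m: 0 home in a hole, about 0.011 its round tip rides on the plate between holes, above 0.012 clear, 0.024 upper stop. The spring pulls down with 5 N at home, 8 N at the stop, plus 0.7 N weight. The 10 mm pin drops by itself into a 14 mm hole that comes under it and locks the arm, with 2 mm play each way. The ring moves with it
- swing (a joint): angle of the arm in rad: 0 with the pin at the middle hole, growing as the ring end goes to the jig's left (+y); neighbouring holes at +0.262 and -0.262, outer ones at +0.524 and -0.524, stops at 0.56. Light friction (1 to 2 N at the ring); stays where it is left
- board_mid (a point): middle of the loose hardwood board lying flat at one side of the jig (220 x 70 x 22 mm, roughly along the arm), 11 mm above the table. It tells the way: on the jig's +y side, use the left hole, otherwise the right hole
- hammer_grip (a point): handle of a hammer lying on the other side of the jig; leave it alone
- tub_mid (a point): middle of a clear plastic tub with bolts, 120 x 100 x 80 mm high, standing beyond the jig's left; leave it alone
- driver_grip (a point): handle of a screwdriver lying beyond the jig's right; leave it alone
Things that resemble listed ones, but are neither listed nor needed, are in the scene too. Of the things that look like the part that bears board_mid, take the one that is farthest from the robot's base at the start.

How it is judged (in metres and radians):
On the way, in this order (a step that is already met when the one before it is completed fails the run):
1. the pin is lifted clear of the middle hole (value of joint pin above 0.009 m and value of joint swing between -0.1 and 0.1 rad), for 0.1 s.
2. the arm is swung out of the middle hole towards the board's side with the pin still out (value of joint pin above 0.008 m and ((y of board_mid in the frame of jig above 0 m and value of joint swing between 0.1 and 0.45 rad) or (y of board_mid in the frame of jig below 0 m and value of joint swing between -0.45 and -0.1 rad))), for 0.05 s.
At the end, for the whole second after the job is handed in: the pin is home (within 2.5 mm) in the first hole from the middle on the board's side (arm angle 0.262 rad within 0.03) and the arm is at rest (value of joint pin below 0.0025 m and ((y of board_mid in the frame of jig above 0 m and value of joint swing between 0.232 and 0.292 rad) or (y of board_mid in the frame of jig below 0 m and value of joint swing between -0.292 and -0.232 rad)) and velocity of joint swing between -0.02 and 0.02 rad/s); the robot touches nothing.
It fails at once if the arm, its pin or its ring is pinched or forced (over 30 N between the fingers and them) (contact force between the fingers and swing above 30 N).
It fails at once if the board is shifted or lifted more than 15 mm (distance of board_mid from where it was at the start of the episode above 0.015 m).
It fails at once if the hammer is shifted or lifted more than 15 mm (distance of hammer_grip from where it was at the start of the episode above 0.015 m).
It fails at once if the tub is shifted or lifted more than 15 mm (distance of tub_mid from where it was at the start of the episode above 0.015 m).
It fails at once if the screwdriver is shifted or lifted more than 15 mm (distance of driver_grip from where it was at the start of the episode above 0.015 m).
It also fails if it takes over 54 s, if anything falls off the work surface, if the arm or the gripper's body presses on something with over 40 N, if the wrist force passes 120 N, or if a joint passes its speed limit or range.

## Working session

There is one attempt and no reset: what is moved stays moved. The work goes in short steps, Python scripts to look and compute and a tool call to move; the robot and the scene stay as the last step left them, time stands still between calls to the robot, and variables do not carry over. Pictures are saved under pics/ and viewed, and the job is handed in when it is done.

Besides the shell and the picture viewer there is one more tool, called after "Emit:" as a command line: name --argument value ..., lists and objects as JSON in quotes. arm_command: Moves the arm, as the interface text tells. Its arguments: {"type":"object","properties":{"rows":{"type":"array"}},"required":["rows"]}

```bash
mkdir -p pics; cat > h.py <<'E'
import numpy as np, cv2, pickle
from cell import arm, grab_frame, order
def grab(n,tag):
    f=grab_frame(n); pickle.dump(f,open(f'pics/{tag}.pkl','wb'))
    cv2.imwrite(f'pics/{tag}.png',f['frame'][:,:,::-1]); return f
def load(tag): return pickle.load(open(f'pics/{tag}.pkl','rb'))
def w(f,u,v,z=None):
    d=np.array([(u-f['cx'])/f['fx'],(v-f['cy'])/f['fy'],1.])
    R=np.array(f['rotation']);e=np.array(f['eye'])
    if z is None: return e+R@(d*f['range_z'][int(round(v)),int(round(u))])
    r=R@d; return e+r*(z-e[2])/r[2]
def px(f,p):
    c=np.array(f['rotation']).T@(np.array(p)-np.array(f['eye']))
    return c[0]/c[2]*f['fx']+f['cx'],c[1]/c[2]*f['fy']+f['cy']
E
python3 - <<'E'
from h import *
for n in('scene','top'):
    f=grab(n,n+'0'); print(n,f['eye'],np.round(f['rotation'],3).tolist(),f['fx'])
s=arm.observe()
for k in s: print(k,s[k] if np.isscalar(s[k]) else np.round(s[k],3).tolist())
E
```

```text
scene [ 1.17290032 -0.5651837   0.6982824 ] [[0.702, 0.382, -0.601], [0.712, -0.402, 0.576], [-0.021, -0.832, -0.554]] 521.1052064360497
top [0.43358432 0.06191556 1.29935035] [[-0.021, -0.998, 0.067], [-1.0, 0.021, -0.007], [0.006, -0.067, -0.998]] 577.8622462997859
time 0.1
q [-71.597, 20.122, 94.674, -0.003, 65.265, -4.844]
qd [-0.019, 0.049, -0.071, 0.016, -0.052, 0.0]
effort [-0.0, -50.683, -29.188, -0.0, 0.003, -0.0]
ee_pos [0.217, -0.505, 0.231]
tool_rot [[0.919, 0.395, -0.0], [0.395, -0.919, 0.001], [0.0, -0.001, -1.0]]
contact_force [-0.876, 0.018, -0.49]
moment [-0.002, 0.024, -0.002]
grip_width 0.9988272609954872
```

View pics/scene0.png

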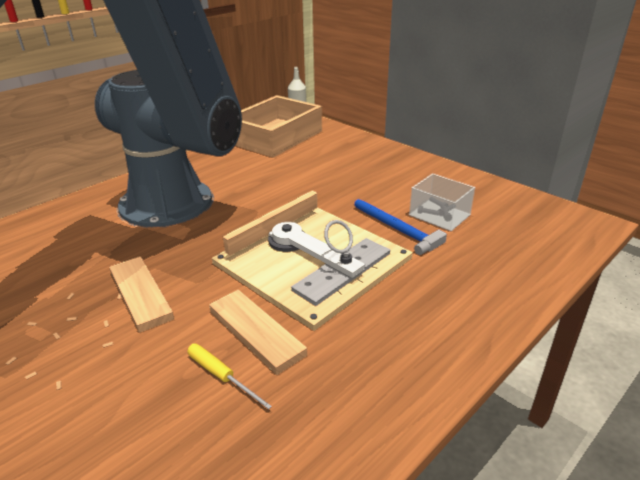

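View pics/top0.png

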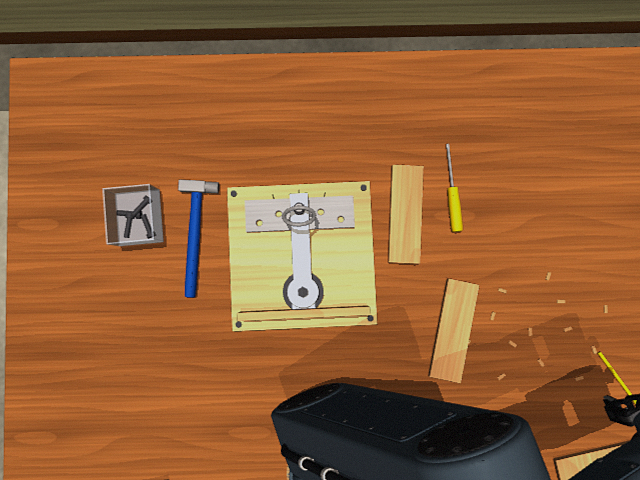

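```bash
python3 - <<'E'
from h import *
f=load('top0'); s=load('scene0')
for n,u,v,z in [('boardA',406,214,.022),('boardB',454,330,.022),('woodC',590,462,.022),('c1',234,194,.018),('c2',364,187,.018),('c3',370,319,.018),('c4',238,325,.018),('pivot',303,292,.05)]:
    p=w(f,u,v,z); print(n,p.round(3),w(f,u,v).round(3),np.hypot(p[0],p[1]).round(3))
c=f['frame'][170:340,215:440,::-1]; cv2.imwrite('pics/ct.png',cv2.resize(c,None,fx=3.5,fy=3.5,interpolation=3))
c=s['frame'][180:330,200:430,::-1]; cv2.imwrite('pics/cs.png',cv2.resize(c,None,fx=3.4,fy=3.4,interpolation=3))
E
```

```text
boardA [ 0.566 -0.146  0.022] [ 0.566 -0.146  0.021] 0.584
boardB [ 0.308 -0.243  0.022] [ 0.307 -0.245  0.016] 0.393
woodC [ 0.018 -0.528  0.022] [ 0.019 -0.526  0.024] 0.528
c1 [0.619 0.236 0.018] [0.619 0.236 0.021] 0.663
c2 [ 0.629 -0.055  0.018] [ 0.628 -0.054  0.023] 0.631
c3 [ 0.336 -0.06   0.018] [ 0.336 -0.06   0.019] 0.341
c4 [0.329 0.231 0.018] [0.329 0.231 0.015] 0.402
pivot [0.399 0.086 0.05 ] [0.399 0.086 0.059] 0.408
```

View pics/ct.png

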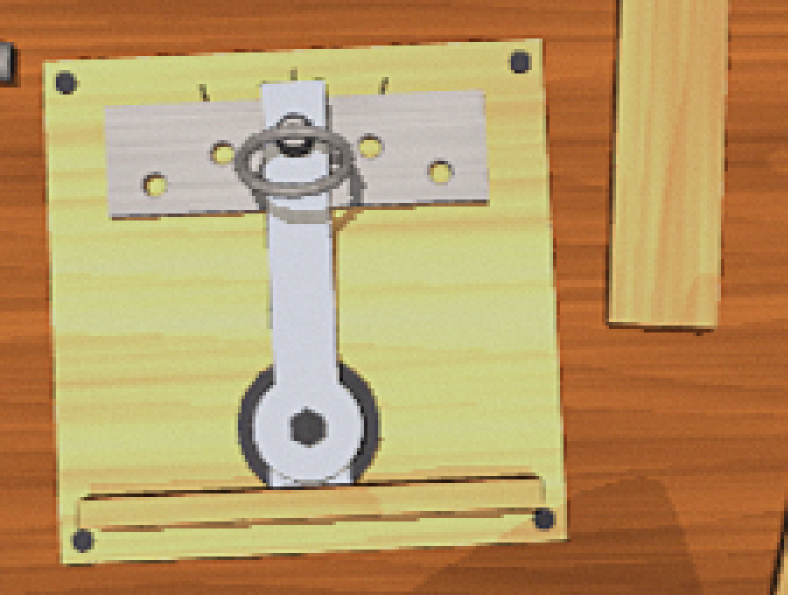

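View pics/cs.png

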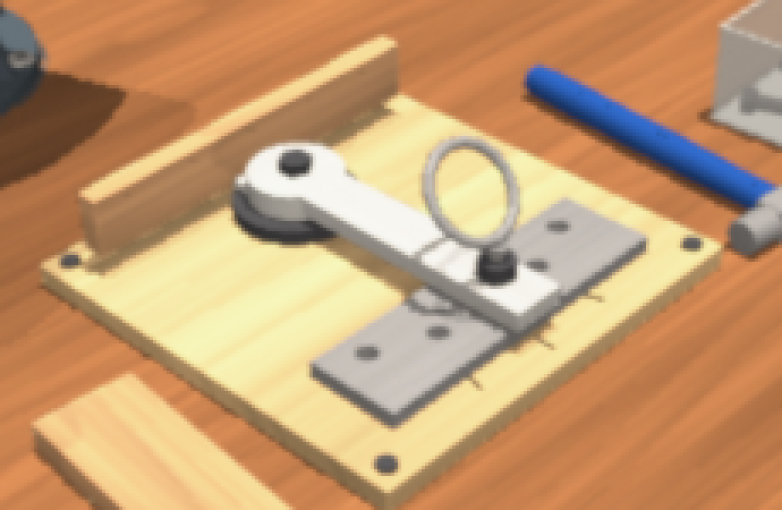

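Board candidates in the top image: A (406,214), 0.584 m from the base; B (454,330), 0.393 m; a piece of wood C (590,462), 0.528 m. A is the farthest and lies at −y, so the target is the right hole. The moves can't tilt the tool, so I'll bring the gripper into view and look at its finger shape.

Emit:
arm_command --rows '[0,55,-31,-10,-1.187,0,55,-31,-10,-1.187,0,55,-31,-10,-1.187,0,55,-31,-10,-1.187,0,55,-31,-10,-1.187,0,55,-31,-10,-1.187,0,55,-31,-10,-1.187,0,55,-31,-10,-1.187,0,55,-31,-10,-1.187,0,55,-31,-10,-1.187,0,55,-31,-10,-1.187,0,55,-31,-10,-1.187,0,55,-31,-10,-1.187,0,55,-31,-10,-1.187,0,55,-31,-10,-1.187,0,55,-31,-10,-1.187,0,55,-31,-10,-1.187]'

```text
time: 1.8
ee_pos: [0.5996, -0.0044, 0.3312]
tool_rot: [[-0.021, 1.0, -0.0], [1.0, 0.021, -0.0], [-0.0, -0.0, -1.0]]
contact_force: [-0.7, 0.3, 0.6]
grip_width: 1.001
```

```bash
python3 - <<'E'
from h import *
f=grab('scene','scene1')
s=arm.observe(); print({k:np.round(s[k],3).tolist() for k in('time','q','ee_pos','tool_rot','contact_force','grip_width')})
u,v=px(f,s['ee_pos']); print(u,v)
u=int(u);v=int(v);x0=max(0,u-120)
c=f['frame'][max(0,v-140):v+40,x0:x0+240,::-1]; cv2.imwrite('pics/g1.png',cv2.resize(c,None,fx=3.3,fy=3.3,interpolation=3))
E
```

```text
{'time': 1.85, 'q': [-4.86, 20.945, 79.25, -0.005, 79.811, -6.041], 'ee_pos': [0.6, -0.004, 0.331], 'tool_rot': [[-0.021, 1.0, -0.0], [1.0, 0.021, -0.0], [-0.0, -0.0, -1.0]], 'contact_force': [0.434, -0.071, 0.535], 'grip_width': 1.0}
316.8630084103526 153.9749029620078
```

View pics/g1.png

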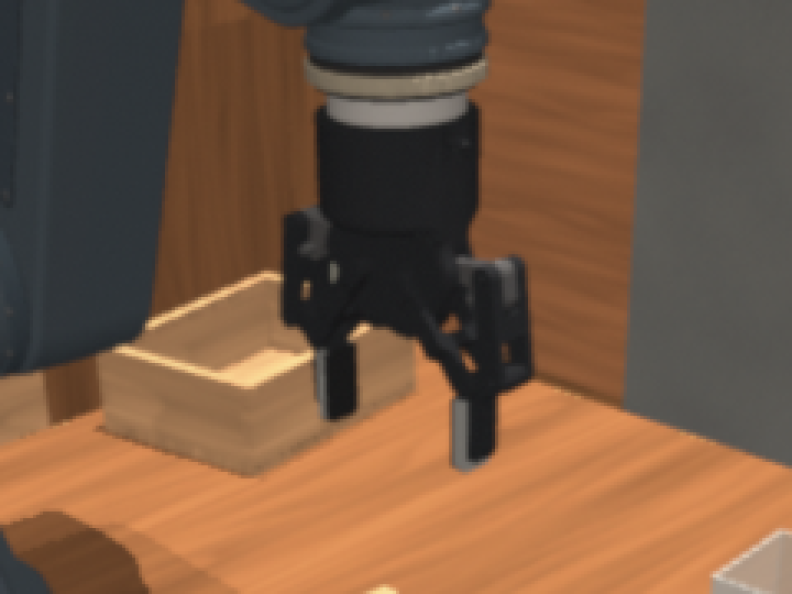

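View pics/scene1.png

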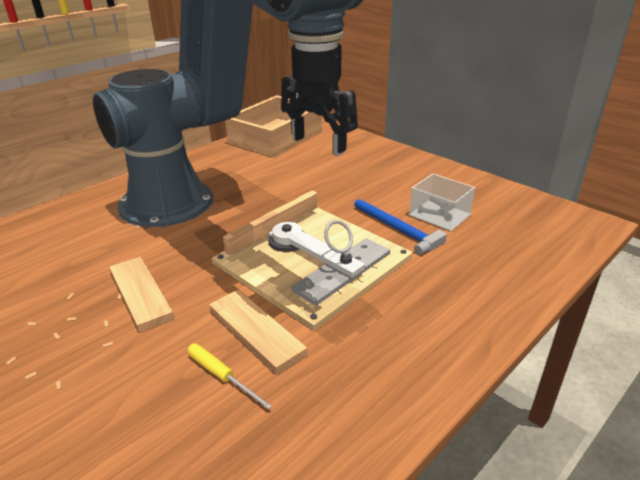

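The gripper has pads standing proud of parallel linkage fingers. Its inner profile may give a ledge, so I'll turn it side-on to the camera and part-close it to check.

Emit:
arm_command --rows '[0.75,-15,8,-3,-0.75,0.75,-15,8,-3,-0.75,0.75,-15,8,-3,-0.75,0.75,-15,8,-3,-0.75,0.75,-15,8,-3,-0.75,0.75,-15,8,-3,-0.75,0.75,-15,8,-3,-0.75,0.75,-15,8,-3,-0.75,0.75,-15,8,-3,-0.75]'

```text
time: 2.75
ee_pos: [0.6832, -0.1512, 0.3616]
tool_rot: [[-0.696, 0.718, 0.0], [0.718, 0.696, -0.0], [-0.0, 0.0, -1.0]]
contact_force: [-0.4, -0.5, 0.3]
grip_width: 0.246
```

```bash
python3 - <<'E'
from h import *
f=grab('scene','scene2')
s=arm.observe(); print({k:np.round(s[k],3).tolist() for k in('time','q','ee_pos','tool_rot','contact_force','grip_width')})
u,v=px(f,s['ee_pos']); print(u,v)
u=int(u);v=int(v);x0=max(0,u-60)
c=f['frame'][max(0,v-100):v+20,x0:x0+130,::-1]; cv2.imwrite('pics/g2.png',cv2.resize(c,None,fx=5,fy=5,interpolation=3))
E
```

```text
{'time': 2.8, 'q': [-16.285, 32.341, 58.085, 0.0, 89.561, -60.457], 'ee_pos': [0.683, -0.151, 0.362], 'tool_rot': [[-0.697, 0.717, 0.0], [0.717, 0.697, -0.0], [-0.0, 0.0, -1.0]], 'contact_force': [-0.687, -0.705, -0.63], 'grip_width': 0.253}
283.78120992754117 184.10367267646254
```

View pics/g2.png

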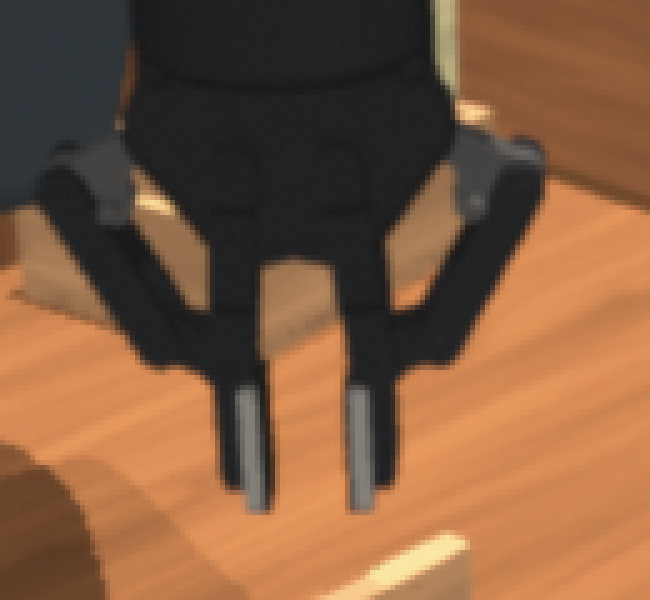

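Emit:
arm_command --rows '[0.92,0,0,0,0,0.92,0,0,0,0,0.92,0,0,0,0]'

```text
time: 3.1
ee_pos: [0.6834, -0.1515, 0.3613]
tool_rot: [[-0.697, 0.717, 0.0], [0.717, 0.697, 0.0], [-0.0, 0.0, -1.0]]
contact_force: [1.1, -0.2, -0.3]
grip_width: 0.082
```

```bash
python3 - <<'E'
from h import *
f=grab('scene','scene3')
s=arm.observe(); print({k:np.round(s[k],3).tolist() for k in('time','ee_pos','grip_width')})
u,v=px(f,s['ee_pos']); print(u,v)
for d in(0.02,.038,.05,.06,.073): print(d,px(f,np.array(s['ee_pos'])+[0,0,d]))
u=int(u);v=int(v);x0=max(0,u-60)
print(x0,v-100)
c=f['frame'][max(0,v-100):v+20,x0:x0+130,::-1].astype(float)
c=np.clip(c*1.5,0,255).astype(np.uint8)
cv2.imwrite('pics/g3.png',cv2.resize(c,None,fx=5,fy=5,interpolation=3))
E
```

```text
{'time': 3.15, 'ee_pos': [0.683, -0.152, 0.361], 'grip_width': 0.079}
283.6486678820865 184.4096458565232
0.02 (np.float64(282.8626019408756), np.float64(171.33579195619234))
0.038 (np.float64(282.1338043309073), np.float64(159.21442531746104))
0.05 (np.float64(281.63625859984967), np.float64(150.93924144858488))
0.06 (np.float64(281.2142683176481), np.float64(143.9206963016416))
0.073 (np.float64(280.6553798569729), np.float64(134.62525975061538))
223 84
```

View pics/g3.png

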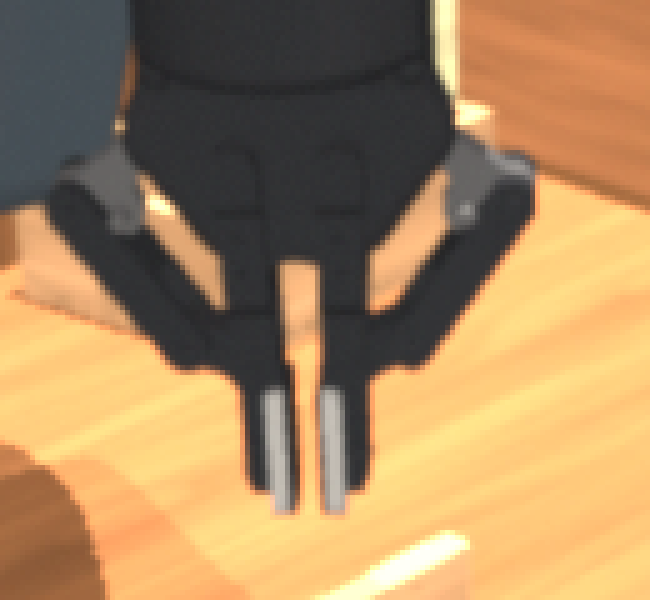

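```bash
python3 - <<'E'
from h import *
f=load('top0'); s=load('scene0')
g=lambda a,b:(215+a/3.5-.36,170+b/3.5-.36)
H=[w(f,*g(a,b),.030) for a,b in((155,185),(223,153),(370,147),(440,172))]
print(np.round(H,4))
# fit pivot/yaw: holes at pivot+0.18*(cos,sin)(yaw+ang)
from scipy.optimize import least_squares
A=np.radians([30,15,-15,-30])
def res(p): return np.concatenate([[p[0]+.18*np.cos(p[2]+a)-h[0],p[1]+.18*np.sin(p[2]+a)-h[1]] for a,h in zip(A,H)])
r=least_squares(res,[.4,.086,0]); print('pivot',r.x[:2].round(4),'yaw',np.degrees(r.x[2]).round(2),'res',r.fun.round(4))
print('pivot px',w(f,*g(307,428),.055).round(4))
x,y,t=r.x; ex=np.array([np.cos(t),np.sin(t),0]);ey=np.array([-np.sin(t),np.cos(t),0])
pin=np.array([x,y,0])+.18*ex; print('pin',pin.round(4))
# ring region refine: depth points >0.075 near
for F,n in((f,'top'),(s,'scene')):
    v,u=np.mgrid[0:480,0:640]; Z=F['range_z']
    P=np.stack([(u-F['cx'])/F['fx']*Z,(v-F['cy'])/F['fy']*Z,Z],-1)@np.array(F['rotation']).T+F['eye']
    m=(Z>0)&(P[...,2]>.075)&(P[...,2]<.14)&(np.hypot(P[...,0]-pin[0]+.02,P[...,1]-pin[1])<.06)
    Q=P[m]-pin; L=np.c_[Q@ex,Q@ey,P[m][:,2]]; print(n,m.sum())
    # fit circle torus: center c, lean 40 => distances to circle radius .032 should be ~.004
    def rr(p):
        c=np.array([p[0],p[1],p[2]]);up=np.array([-np.sin(np.radians(40)),0,np.cos(np.radians(40))]);yy=np.array([0,1.,0]);nn=np.cross(up,yy)
        D=L-c; a=D@up;b=D@yy;h=D@nn
        return np.hypot(np.hypot(a,b)-.032,h)-.004
    q=least_squares(rr,[-.0,0,.102],loss='soft_l1',f_scale=.003); print(q.x.round(4),np.median(abs(rr(q.x))).round(4)); print(L.min(0).round(3),L.max(0).round(3))
E
```

```text
[[5.530e-01 1.802e-01 3.000e-02]
 [5.724e-01 1.371e-01 3.000e-02]
 [5.743e-01 4.430e-02 3.000e-02]
 [5.575e-01 5.000e-04 3.000e-02]]
pivot [0.3995 0.0866] yaw 1.37 res [ 0.0001  0.0001 -0.0002  0.0003  0.0001 -0.0001 -0.0001 -0.0002]
pivot px [0.3993 0.087  0.055 ]
pin [0.5794 0.0909 0.    ]
top 301
[-0.0204 -0.0002  0.1031] 0.0009
[-0.044 -0.036  0.075] [0.005 0.035 0.136]
scene 342
[-0.0184 -0.0008  0.1033] 0.001
[-0.043 -0.037  0.075] [0.009 0.035 0.133]
```

Emit:
arm_command --rows '[0.75,27.35,6.5,16,0.747,0.75,27.35,6.5,16,0.747,0.75,27.35,6.5,16,0.747,0.75,27.35,6.5,16,0.747,0.75,27.35,6.5,16,0.747,0.75,27.35,6.5,16,0.747,0.75,27.35,6.5,16,0.747,0.75,27.35,6.5,16,0.747,0.75,27.35,6.5,16,0.747,0.75,27.35,6.5,16,0.747,0.75,27.35,6.5,16,0.747]'

```text
time: 4.25
ee_pos: [0.54, 0.0889, 0.2019]
tool_rot: [[-0.024, 1.0, 0.001], [1.0, 0.024, 0.0], [-0.0, 0.001, -1.0]]
contact_force: [0.1, -0.5, -0.8]
grip_width: 0.251
```

```bash
cat >st.py <<'E'
from h import *
s=arm.observe(); print({k:np.round(s[k],4).tolist() for k in('time','ee_pos','tool_rot','contact_force','grip_width')})
piv=np.array([.3995,.0866]);t=np.radians(1.37)
d=np.array(s['ee_pos'])[:2]-piv
L=np.array([d@[np.cos(t),np.sin(t)]-.18,d@[-np.sin(t),np.cos(t)]]);print('local',L.round(4),s['ee_pos'][2].round(4),'toolY az',np.degrees(np.arctan2(s['tool_rot'][1][1],s['tool_rot'][0][1])).round(2))
E
python3 - <<'E'
import st
from h import *
f=grab('scene','scene4'); 
u,v=map(int,px(f,st.s['ee_pos']))
c=f['frame'][max(0,v-90):v+90,u-120:u+120,::-1].astype(float)
cv2.imwrite('pics/g4.png',cv2.resize(np.clip(c*1.3,0,255).astype(np.uint8),None,fx=3.3,fy=3.3,interpolation=3))
E
```

```text
{'time': 4.25, 'ee_pos': [0.54, 0.0889, 0.2019], 'tool_rot': [[-0.0238, 0.9997, 0.0013], [0.9997, 0.0238, 0.0], [-0.0, 0.0013, -1.0]], 'contact_force': [0.1118, -0.5017, -0.7843], 'grip_width': 0.2505}
local [-0.0395 -0.0011] 0.2019 toolY az 1.36
```

View pics/g4.png

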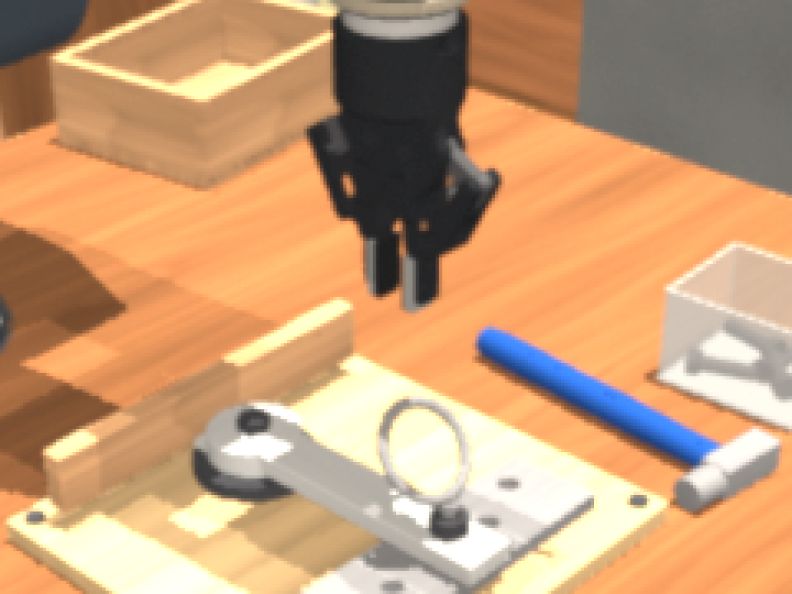

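Emit:
arm_command --rows '[0.75,0.05,0,3,0,0.75,0.05,0,6,0,0.75,0.05,0,7,0,0.75,0.05,0,7.5,0,0.75,0.05,0,8,0,0.75,0.05,0,8.5,0,0.75,0.05,0,8.5,0]'

```text
time: 5.0
ee_pos: [0.5393, 0.0902, 0.1164]
tool_rot: [[-0.025, 1.0, 0.0], [1.0, 0.025, 0.0], [0.0, 0.0, -1.0]]
contact_force: [-1.2, -0.0, -0.2]
grip_width: 0.248
```

```bash
cat > look.py <<'E'
import st,sys
from h import *
f=grab('scene',sys.argv[1]); 
u,v=map(int,px(f,[.54,.09,.13]))
c=f['frame'][max(0,v-80):v+60,u-80:u+80,::-1].astype(float)
cv2.imwrite(f'pics/{sys.argv[1]}c.png',cv2.resize(np.clip(c*1.3,0,255).astype(np.uint8),None,fx=4.2,fy=4.2,interpolation=3))
E
python3 look.py s5
```

```text
{'time': 5.0, 'ee_pos': [0.5393, 0.0902, 0.1164], 'tool_rot': [[-0.0249, 0.9997, 0.0002], [0.9997, 0.0249, 0.0], [0.0, 0.0002, -1.0]], 'contact_force': [-1.1642, -0.047, -0.181], 'grip_width': 0.2476}
local [-0.0402  0.0003] 0.1164 toolY az 1.43
```

View pics/s5c.png

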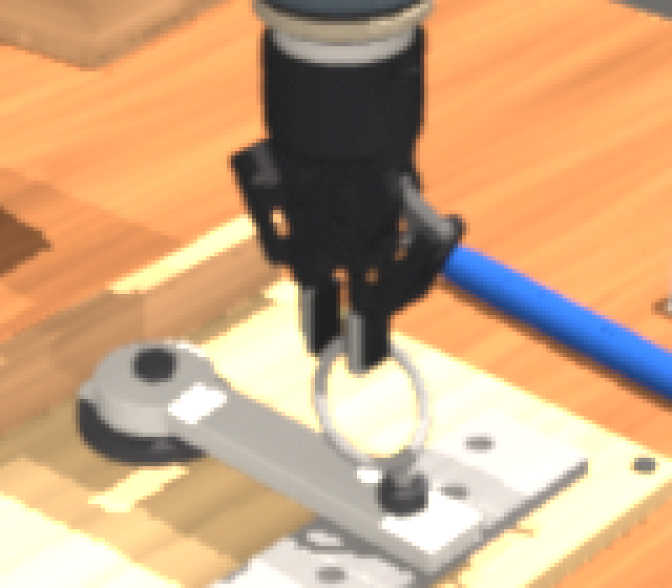

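The ring's top wire (about crop (360,345)) sits between the two fingers with no contact force. I'll keep going down.

Emit:
arm_command --rows '[0.75,0,0,1,0,0.75,0,0,2,0,0.75,0,0,3,0,0.75,0,0,3.6,0,0.75,0,0,4.2,0,0.75,0,0,4.5,0,0.75,0,0,4.5,0]'

```text
time: 5.75
ee_pos: [0.539, 0.0902, 0.0709]
tool_rot: [[-0.025, 1.0, -0.001], [1.0, 0.025, -0.0], [-0.0, -0.001, -1.0]]
contact_force: [-0.8, 0.6, 0.4]
grip_width: 0.249
```

```bash
python3 look.py s6
```

```text
{'time': 5.75, 'ee_pos': [0.539, 0.0902, 0.0709], 'tool_rot': [[-0.025, 0.9997, -0.0006], [0.9997, 0.025, -0.0], [-0.0, -0.0006, -1.0]], 'contact_force': [-0.8357, 0.6303, 0.4481], 'grip_width': 0.2487}
local [-0.0404  0.0003] 0.0709 toolY az 1.43
```

View pics/s6c.png

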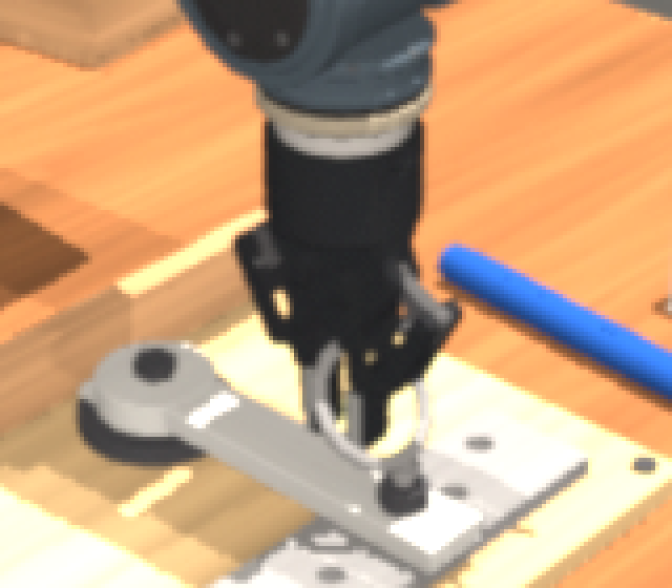

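Emit:
arm_command --rows '[0.75,0,0.2,0,0,0.75,0,0.4,0,0,0.75,0,0.4,0,0]'

```text
time: 6.1
ee_pos: [0.5436, 0.0903, 0.0716]
tool_rot: [[-0.025, 1.0, 0.001], [1.0, 0.025, 0.0], [0.0, 0.001, -1.0]]
contact_force: [-0.7, 0.2, -0.1]
grip_width: 0.25
```

Emit:
arm_command --rows '[0.75,0,0.1,0,0,0.75,0,0.1,0,0]'

```text
time: 6.3
ee_pos: [0.5442, 0.0903, 0.0713]
tool_rot: [[-0.025, 1.0, 0.0], [1.0, 0.025, 0.0], [0.0, 0.0, -1.0]]
contact_force: [0.6, 0.5, 0.8]
grip_width: 0.251
```

Emit:
arm_command --rows '[0.75,0,0.1,0,0,0.75,0,0.1,0,0]'

```text
time: 6.5
ee_pos: [0.5452, 0.0904, 0.0713]
tool_rot: [[-0.025, 1.0, 0.0], [1.0, 0.025, -0.0], [-0.0, 0.0, -1.0]]
contact_force: [0.1, -0.6, -0.1]
grip_width: 0.248
```

Emit:
arm_command --rows '[0.75,0,0.1,0,0,0.75,0,0.1,0,0]'

```text
time: 6.7
ee_pos: [0.5463, 0.0904, 0.0713]
tool_rot: [[-0.025, 1.0, 0.0], [1.0, 0.025, 0.0], [0.0, 0.0, -1.0]]
contact_force: [-0.8, -0.6, -0.6]
grip_width: 0.247
```

Emit:
arm_command --rows '[0.75,0,0.1,0,0,0.75,0,0.1,0,0]'

```text
time: 6.9
ee_pos: [0.5473, 0.0904, 0.0713]
tool_rot: [[-0.025, 1.0, 0.0], [1.0, 0.025, 0.0], [0.0, 0.0, -1.0]]
contact_force: [-0.6, -0.3, -0.1]
grip_width: 0.254
```

Emit:
arm_command --rows '[0.75,0,0.1,0,0,0.75,0,0.1,0,0]'

```text
time: 7.1
ee_pos: [0.5479, 0.0905, 0.0712]
tool_rot: [[-0.025, 1.0, -0.001], [1.0, 0.025, -0.0], [-0.0, -0.001, -1.0]]
contact_force: [-2.0, 0.1, 0.8]
grip_width: 0.251
```

Emit:
arm_command --rows '[0.75,0,0.1,0,0,0.75,0,0.1,0,0]'

```text
time: 7.3
ee_pos: [0.5481, 0.0904, 0.071]
tool_rot: [[-0.025, 1.0, -0.003], [1.0, 0.025, -0.0], [-0.0, -0.003, -1.0]]
contact_force: [-5.9, -0.8, 1.8]
grip_width: 0.249
```

Emit:
arm_command --rows '[0.75,0,-0.5,0,0,0.75,0,-1.0,0,0,0.75,0,-1.3,0,0,0.75,0,-1.4,0,0,0.75,0,-1.4,0,0]'

```text
time: 7.8
ee_pos: [0.5352, 0.0901, 0.0714]
tool_rot: [[-0.025, 1.0, 0.0], [1.0, 0.025, 0.0], [0.0, 0.0, -1.0]]
contact_force: [1.0, -0.7, -0.8]
grip_width: 0.249
```

Emit:
arm_command --rows '[0.75,0,-0.1,0,0,0.75,0,-0.1,0,0]'

```text
time: 8.0
ee_pos: [0.5342, 0.0901, 0.0713]
tool_rot: [[-0.025, 1.0, 0.0], [1.0, 0.025, -0.0], [-0.0, 0.0, -1.0]]
contact_force: [0.2, 0.5, -0.1]
grip_width: 0.25
```

Emit:
arm_command --rows '[0.75,0,-0.1,0,0,0.75,0,-0.1,0,0]'

```text
time: 8.2
ee_pos: [0.5336, 0.09, 0.0714]
tool_rot: [[-0.025, 1.0, 0.001], [1.0, 0.025, 0.0], [-0.0, 0.001, -1.0]]
contact_force: [2.8, -0.2, -0.4]
grip_width: 0.251
```

Emit:
arm_command --rows '[0.75,0,0.4,0,0,0.75,0,0.74,0,0,0.75,0,0.74,0,0,0.85,0,0.74,0,0,0.85,0,0.74,0,0]'

```text
time: 8.7
ee_pos: [0.5404, 0.0902, 0.0712]
tool_rot: [[-0.025, 1.0, -0.0], [1.0, 0.025, -0.0], [-0.0, -0.0, -1.0]]
contact_force: [-0.0, -0.1, 0.5]
grip_width: 0.152
```

Emit:
arm_command --rows '[0.88,0,0,0,0,0.88,0,0,0,0]'

```text
time: 8.9
ee_pos: [0.5405, 0.0903, 0.0713]
tool_rot: [[-0.025, 1.0, -0.0], [1.0, 0.025, -0.0], [0.0, -0.0, -1.0]]
contact_force: [-0.1, 0.1, -0.6]
grip_width: 0.119
```

```bash
python3 look.py s7
```

```text
{'time': 8.9, 'ee_pos': [0.5405, 0.0903, 0.0713], 'tool_rot': [[-0.025, 0.9997, -0.0001], [0.9997, 0.025, -0.0], [0.0, -0.0001, -1.0]], 'contact_force': [-0.0931, 0.1347, -0.6181], 'grip_width': 0.119}
local [-0.039   0.0003] 0.0713 toolY az 1.43
```

View pics/s7c.png

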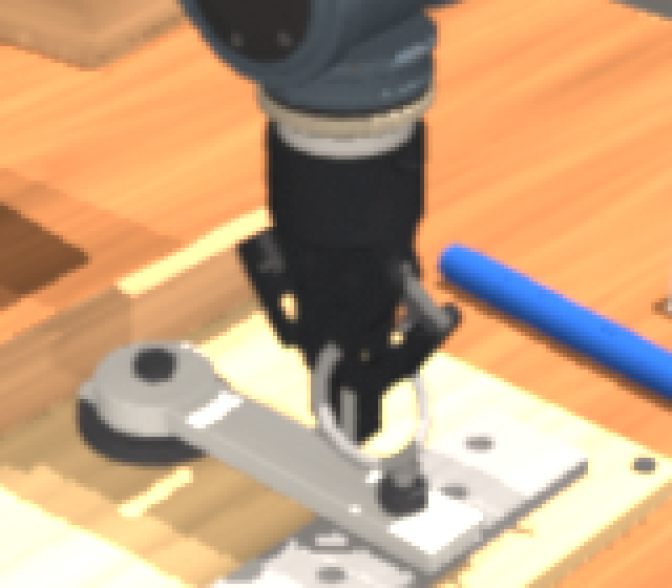

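Emit:
arm_command --rows '[0.9,0,0,0,0,0.9,0,0,0,0]'

```text
time: 9.15
ee_pos: [0.5405, 0.0903, 0.0713]
tool_rot: [[-0.025, 1.0, -0.0], [1.0, 0.025, -0.0], [-0.0, -0.0, -1.0]]
contact_force: [0.4, -0.4, -0.0]
grip_width: 0.1
```

Emit:
arm_command --rows '[0.9,0,0,-0.4,0,0.9,0,0,-0.8,0,0.9,0,0,-0.8,0]'

```text
time: 9.45
ee_pos: [0.541, 0.0903, 0.08]
tool_rot: [[-0.025, 1.0, 0.001], [1.0, 0.025, 0.0], [0.0, 0.001, -1.0]]
contact_force: [-0.6, 0.3, -1.0]
grip_width: 0.098
```

Emit:
arm_command --rows '[0.9,0,0,-0.2,0,0.9,0,0,-0.4,0,0.9,0,0,-0.4,0]'

```text
time: 9.75
ee_pos: [0.5407, 0.0903, 0.0836]
tool_rot: [[-0.025, 1.0, 0.0], [1.0, 0.025, 0.0], [0.0, 0.0, -1.0]]
contact_force: [0.3, 0.5, -0.6]
grip_width: 0.101
```

Emit:
arm_command --rows '[0.9,0,0,-0.2,0,0.9,0,0,-0.2,0]'

```text
time: 9.95
ee_pos: [0.5406, 0.0903, 0.0855]
tool_rot: [[-0.025, 1.0, 0.0], [1.0, 0.025, 0.0], [0.0, 0.0, -1.0]]
contact_force: [-0.6, -0.4, 0.0]
grip_width: 0.102
```

Emit:
arm_command --rows '[0.9,0,0,-0.2,0,0.9,0,0,-0.2,0]'

```text
time: 10.15
ee_pos: [0.5407, 0.0902, 0.0875]
tool_rot: [[-0.025, 1.0, 0.0], [1.0, 0.025, -0.0], [-0.0, 0.0, -1.0]]
contact_force: [-0.1, 0.5, -0.0]
grip_width: 0.095
```

Emit:
arm_command --rows '[0.9,0,0,-0.2,0,0.9,0,0,-0.2,0]'

```text
time: 10.35
ee_pos: [0.5404, 0.0902, 0.0892]
tool_rot: [[-0.025, 1.0, -0.0], [1.0, 0.025, -0.0], [-0.0, -0.0, -1.0]]
contact_force: [0.7, 0.0, -5.9]
grip_width: 0.102
```

Emit:
arm_command --rows '[0.9,0,0,-0.2,0,0.9,0,0,-0.2,0]'

```text
time: 10.55
ee_pos: [0.5404, 0.0902, 0.0913]
tool_rot: [[-0.025, 1.0, -0.0], [1.0, 0.025, -0.0], [-0.0, -0.0, -1.0]]
contact_force: [1.1, -1.8, -6.1]
grip_width: 0.106
```

```bash
python3 look.py s8
```

```text
{'time': 10.55, 'ee_pos': [0.5404, 0.0902, 0.0913], 'tool_rot': [[-0.025, 0.9997, -0.0005], [0.9997, 0.025, -0.0001], [-0.0001, -0.0005, -1.0]], 'contact_force': [1.081, -1.8221, -6.1114], 'grip_width': 0.1063}
local [-0.0391  0.0002] 0.0913 toolY az 1.43
```

View pics/s8c.png

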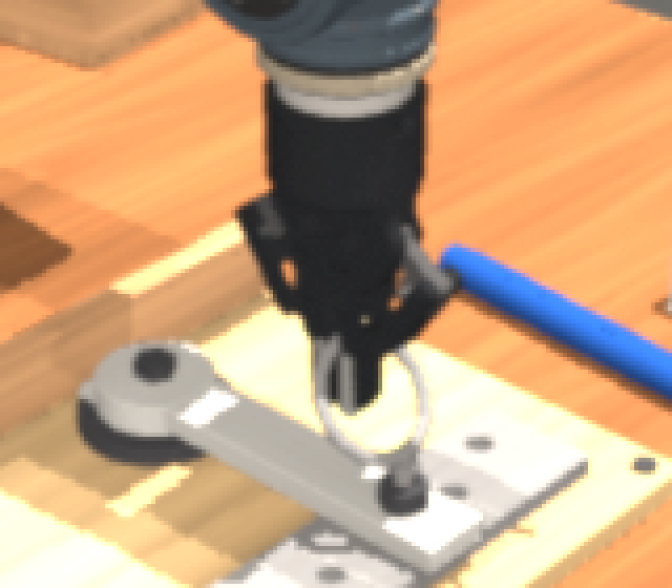

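The wrist reads −6 N vertical, matching the spring, so the hook is holding. Next I'll lift to about 15 mm.

Emit:
arm_command --rows '[0.9,0,0,-0.2,0,0.9,0,0,-0.4,0,0.9,0,0,-0.6,0,0.9,0,0,-0.8,0,0.9,0,0,-1.0,0,0.9,0,0,-1.2,0,0.9,0,0,-1.3,0,0.9,0,0,-1.3,0]'

```text
time: 11.4
ee_pos: [0.5404, 0.0903, 0.1043]
tool_rot: [[-0.025, 1.0, -0.0], [1.0, 0.025, 0.0], [0.0, -0.0, -1.0]]
contact_force: [-0.5, -1.2, -7.4]
grip_width: 0.098
```

```bash
python3 look.py s9
```

```text
{'time': 11.4, 'ee_pos': [0.5404, 0.0903, 0.1043], 'tool_rot': [[-0.025, 0.9997, -0.0003], [0.9997, 0.025, 0.0], [0.0, -0.0003, -1.0]], 'contact_force': [-0.4828, -1.2429, -7.3908], 'grip_width': 0.0985}
local [-0.0391  0.0003] 0.1043 toolY az 1.43
```

View pics/s9c.png

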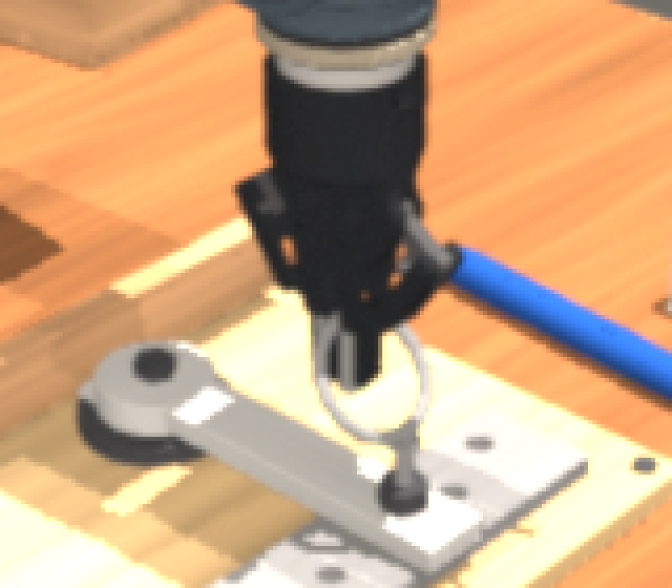

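Emit:
arm_command --rows '[0.9,-0.28,0,0,0.02,0.9,-0.56,-0.01,0,0.04,0.9,-0.85,-0.03,0,0.06,0.9,-1.13,-0.05,0,0.08,0.9,-1.41,-0.07,0,0.1,0.9,-1.69,-0.1,0,0.12,0.9,-1.69,-0.1,0,0.12]'

```text
time: 12.15
ee_pos: [0.5399, 0.0729, 0.1043]
tool_rot: [[0.096, 0.995, -0.0], [0.995, -0.096, -0.0], [-0.0, -0.0, -1.0]]
contact_force: [-2.2, -1.9, -8.2]
grip_width: 0.099
```

```bash
python3 look.py s10
```

```text
{'time': 12.15, 'ee_pos': [0.5399, 0.0729, 0.1043], 'tool_rot': [[0.0961, 0.9954, -0.0002], [0.9954, -0.0961, -0.0003], [-0.0003, -0.0001, -1.0]], 'contact_force': [-2.1594, -1.9302, -8.2222], 'grip_width': 0.0988}
local [-0.04   -0.0171] 0.1043 toolY az -5.51
```

View pics/s10c.png

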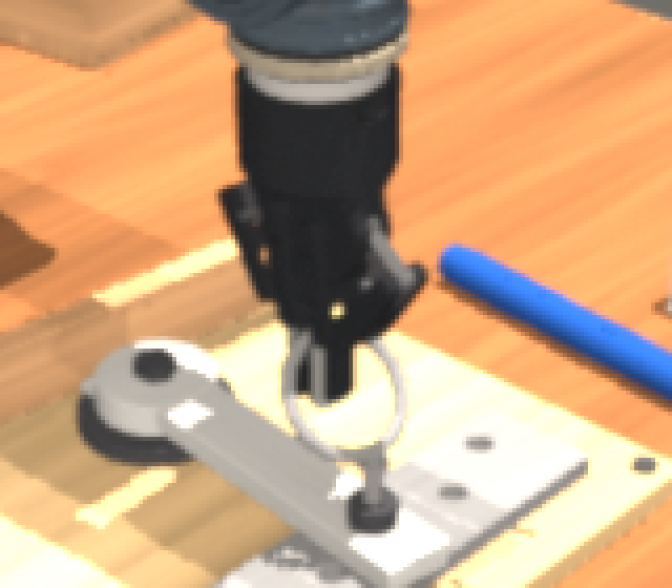

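The arm follows, and the ring is still held up. I'll swing the remaining 0.142 rad.

Emit:
arm_command --rows '[0.9,-0.28,0,0,0.02,0.9,-0.56,-0.01,0,0.04,0.9,-0.85,-0.03,0,0.06,0.9,-1.13,-0.05,0,0.08,0.9,-1.41,-0.07,0,0.1,0.9,-1.69,-0.1,0,0.12,0.9,-2.0,-0.14,0,0.142,0.9,-2.0,-0.14,0,0.142,0.9,-2.0,-0.14,0,0.142]'

```text
time: 13.1
ee_pos: [0.5367, 0.0532, 0.1043]
tool_rot: [[0.235, 0.972, -0.0], [0.972, -0.235, -0.0], [-0.0, 0.0, -1.0]]
contact_force: [-0.1, -0.7, -8.1]
grip_width: 0.1
```

```bash
cat > ringfit.py <<'E'
import sys
from h import *
from scipy.optimize import least_squares
x,y,t=.3995,.0866,np.radians(1.37); ex=np.array([np.cos(t),np.sin(t),0]);ey=np.array([-np.sin(t),np.cos(t),0]); piv=np.array([x,y,0])
def fit(F,n,ph0,h0):
    v,u=np.mgrid[0:480,0:640]; Z=F['range_z']
    P=np.stack([(u-F['cx'])/F['fx']*Z,(v-F['cy'])/F['fy']*Z,Z],-1)@np.array(F['rotation']).T+F['eye']
    Q=P-piv; L=np.stack([Q@ex,Q@ey,P[...,2]],-1)
    up0=np.array([-np.sin(np.radians(40)),0,np.cos(np.radians(40))])
    def geo(p):
        R=np.array([[np.cos(p[0]),-np.sin(p[0]),0],[np.sin(p[0]),np.cos(p[0]),0],[0,0,1]])
        c=R@[.1608,0,0]+[0,0,.103+p[1]];return c,R@up0,R@[0,1.,0]
    def dist(p,X):
        c,up,yy=geo(p);nn=np.cross(up,yy);D=X-c
        return np.hypot(np.hypot(D@up,D@yy)-.032,D@nn)-.004
    p=np.array([ph0,h0])
    for tol in(.012,.008,.006):
        m=(Z>0)&(abs(dist(p,L))<tol)
        fr=F['frame'].astype(int); m&=(fr.min(-1)>75)&(fr.max(-1)-fr.min(-1)<45)  # grey steel, not black gripper
        q=least_squares(lambda p:dist(p,L[m]),p,loss='soft_l1',f_scale=.002); p=q.x
    print(n,'swing',p[0].round(4),'pin',p[1].round(4),m.sum(),np.median(abs(q.fun)).round(4))
ph,h=float(sys.argv[1]),float(sys.argv[2])
fit(grab('scene',sys.argv[3]+'s'),'scene',ph,h); fit(grab('top',sys.argv[3]+'t'),'top',ph,h)
E
python3 look.py s11; python3 ringfit.py -.26 .015 r11
```

```text
{'time': 13.1, 'ee_pos': [0.5367, 0.0532, 0.1043], 'tool_rot': [[0.2348, 0.972, -0.0], [0.972, -0.2348, -0.0004], [-0.0004, 0.0001, -1.0]], 'contact_force': [-0.0804, -0.6728, -8.1085], 'grip_width': 0.0997}
local [-0.0437 -0.0366] 0.1043 toolY az -13.58
scene swing -0.2608 pin 0.0149 300 0.0011
top swing -0.26 pin 0.015 0 nan
  return _methods._mean(a, axis=axis, dtype=dtype,
  ret = ret.dtype.type(ret / rcount)
```

View pics/s11c.png

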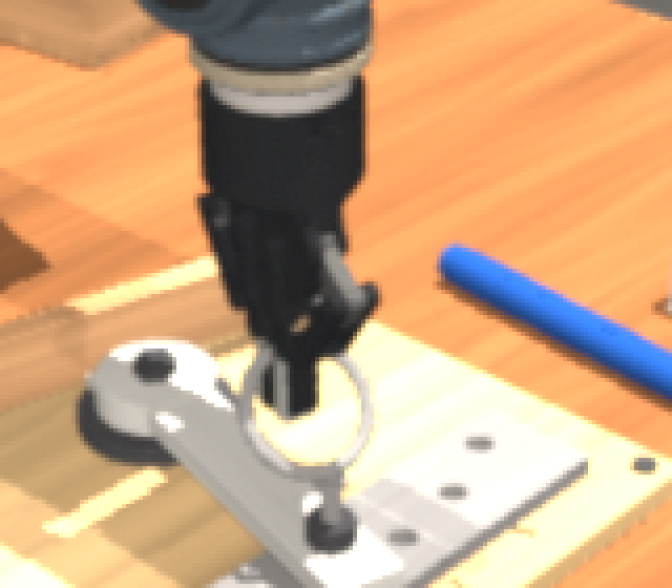

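The ring fit gives swing −0.261 and pin 14.9 mm, so it is over the right hole. Lowering now.

Emit:
arm_command --rows '[0.9,0,0,0.2,0,0.9,0,0,0.4,0,0.9,0,0,0.6,0,0.9,0,0,0.8,0,0.9,0,0,1.0,0,0.9,0,0,1.2,0,0.9,0,0,1.4,0,0.9,0,0,1.6,0,0.9,0,0,1.6,0]'

```text
time: 14.15
ee_pos: [0.537, 0.0537, 0.0886]
tool_rot: [[0.235, 0.972, 0.001], [0.972, -0.235, 0.0], [0.0, 0.001, -1.0]]
contact_force: [-1.4, 0.4, 0.1]
grip_width: 0.102
```

```bash
python3 ringfit.py -.26 .0 r12 2>/dev/null
```

```text
scene swing -0.2602 pin 0.0004 292 0.001
top swing -0.26 pin 0.0 0 nan
```

The pin dropped home (fit 0.4 mm). Next I'll lower until the wire is loose in the window, open slightly, and then lift out.

Emit:
arm_command --rows '[0.9,0,0,0.5,0,0.9,0,0,1.0,0,0.9,0,0,1.5,0,0.9,0,0,1.7,0,0.85,0,0,1.7,0,0.75,0,0,1.7,0,0.75,0,0,1.7,0,0.75,0,0,1.7,0]'

```text
time: 15.05
ee_pos: [0.5368, 0.0536, 0.0715]
tool_rot: [[0.235, 0.972, 0.0], [0.972, -0.235, -0.0], [0.0, 0.0, -1.0]]
contact_force: [0.4, -0.5, -0.9]
grip_width: 0.253
```

Emit:
arm_command --rows '[0.75,0,0,-0.5,0,0.75,0,0,-1.0,0,0.75,0,0,-1.5,0,0.75,0,0,-2.0,0,0.75,0,0,-2.5,0,0.75,0,0,-2.5,0]'

```text
time: 15.65
ee_pos: [0.5371, 0.0536, 0.0971]
tool_rot: [[0.235, 0.972, 0.001], [0.972, -0.235, 0.0], [0.0, 0.001, -1.0]]
contact_force: [-0.2, -0.1, -0.9]
grip_width: 0.249
```

```bash
python3 look.py s13;python3 ringfit.py -.26 .0 r13 2>/dev/null
```

```text
{'time': 15.65, 'ee_pos': [0.5371, 0.0536, 0.0971], 'tool_rot': [[0.2348, 0.972, 0.0013], [0.972, -0.2348, 0.0], [0.0003, 0.0013, -1.0]], 'contact_force': [-0.2467, -0.0914, -0.9093], 'grip_width': 0.249}
local [-0.0432 -0.0363] 0.0971 toolY az -13.58
scene swing -0.2593 pin 0.0006 307 0.0011
top swing -0.26 pin 0.0 0 nan
```

View pics/s13c.png

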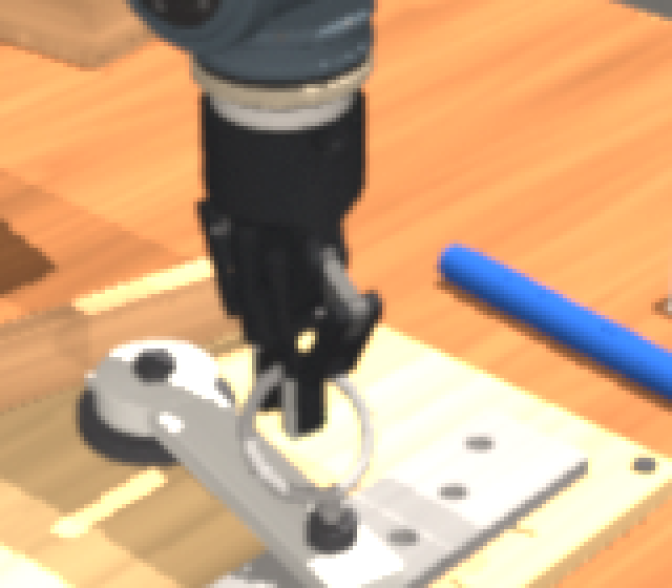

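The wire passed down past the pad ledges without any force. I'll withdraw upward.

Emit:
arm_command --rows '[0.75,0,0,-1.0,0,0.75,0,0,-2.0,0,0.75,0,0,-3.0,0,0.75,0,0,-4.0,0,0.75,0,0,-6,0,0.75,0,0,-9,0,0.75,0,0,-13,0,0.75,0,0,-16,0,0.75,0,0,-16,0,0.75,0,0,-16,0]'

```text
time: 16.8
ee_pos: [0.5366, 0.0536, 0.2569]
tool_rot: [[0.235, 0.972, 0.001], [0.972, -0.235, 0.0], [0.0, 0.001, -1.0]]
contact_force: [-0.8, 0.3, -0.3]
grip_width: 0.254
```

```bash
python3 look.py s14;python3 ringfit.py -.26 .0 r14 2>/dev/null
```

```text
{'time': 16.8, 'ee_pos': [0.5366, 0.0536, 0.2569], 'tool_rot': [[0.2347, 0.9721, 0.0012], [0.9721, -0.2347, 0.0], [0.0003, 0.0012, -1.0]], 'contact_force': [-0.7609, 0.2575, -0.2666], 'grip_width': 0.2536}
local [-0.0437 -0.0363] 0.2569 toolY az -13.58
scene swing -0.2611 pin 0.0003 347 0.0009
top swing -0.26 pin 0.0 0 nan
```

View pics/s14.png

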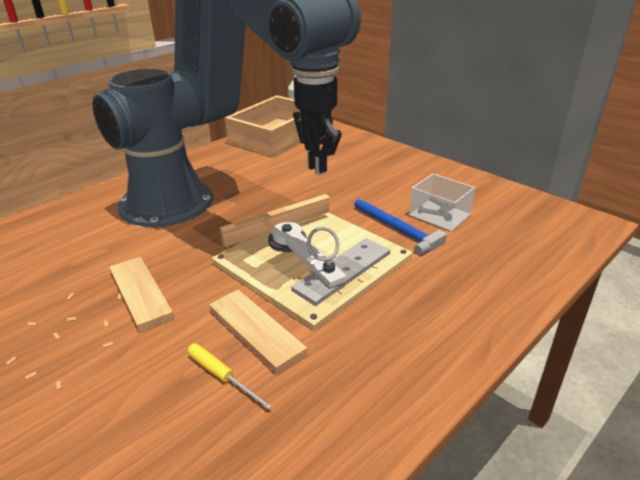

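The gripper is clear (TCP at 0.257 m), the ring is at the right hole (about px (330,265)), and everything else is where it was. Handing in.

```bash
python3 -c "
from h import *
print(order.finish_job())"
```

```text
the job is handed in; nothing more can be done
None
```

The pin is home in the first hole on the jig's right, the side where the farthest board lies (0.584 m from the base), and the job is handed in. It used about 17 s of the 54 s.

- **How it was hooked:** The moves can't tilt the tool, so I couldn't bring one fingertip in at 40–55 degrees. Instead I straddled the ring's top wire with the fingers pointing straight down. I then part-closed them to 0.9 around the wire, without squeezing it, so the ledges above the pads lifted the ring from below. Hooking therefore used both fingers, but nothing was pinched. Wrist force readings, taken at the end of each move, stayed below about 9 N.
- **Lift and swing:** The pin came up about 15 mm. I swung the arm to about −0.26 rad, lowered the pin into the hole, let the wire go slack, opened slightly and lifted out.
- **Last checks:** A fit to the ring in the scene camera gave swing −0.261 rad and pin 0.3 mm, with wrist force near zero and the gripper clear. The board, hammer, tub and screwdriver look unmoved; I compared them by eye and did not measure them.
- **Check that failed:** The top camera could not see the ring after the swing, so these final values come from the scene camera alone.

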